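# Blow off a moulded cover and pass it to the green tray

## Task

Clean the black moulded cover that stands inside the clear dust booth: while the booth's blue door is shut, squeeze the trigger of the orange air gun fixed beside it all the way, keep it squeezed for a full second, and let it spring back fully. Then swing the door wide open so that the cover rides out standing on the door's carrier, and set the cover down (do not drop it) standing upright on the floor of the empty green tray. Leave the rejected cover in the red tray, the tape roll and the green bottle where they are.

Things in the scene. Friction and masses are not known exactly. Their poses are not given: they have to be found in the camera images.
- booth: clear-walled dust booth with aluminium edges, fixed: 200 deep (x) x 210 wide (y) x 152 high; origin at the centre of its underside; its x axis points from the door side to the back, z up. Its front (-x side, towards the robot) is closed by the blue door; roof, sides and back are closed
- door (a joint): opening angle of the blue door in rad: 0 shut, up to 1.65; upright hinge at the booth's front corner on its +y side; seen from above it opens clockwise, the free edge swinging from the -y side out towards the robot. Stays where it is left. Panel 200 wide, 12 thick, top edge at height 146
- door_hinge (a point): point on the door's hinge line at height 78; frame turns with the door: its y axis points from the door's free edge to the hinge, its x axis through the door to its inner side, z up
- door_handle (a point): steel bar handle of the door: an upright round bar of diameter 10, from height 60 to 148, standing 41 off the door's mid-plane on the outside and 170 from the hinge line; a bracket joins it to the door at height 70 and another at 115; this point is on the bar's axis at height 125; axes as door_hinge
- carrier (a point): aluminium carrier on the inside of the door that swings with it; this point is at the middle of its floor, height 20; a shallow pocket 134 long (along the door, y) x 52 across (x) with 10 high lips holds the cover; axes as door_hinge; in that frame the door panel's inner face is 58 away along -x
- airgun: orange air gun clamped on its side on a steel post, fixed: round barrel of diameter 34 along its y axis with a brass nozzle at the +y end pointing at the booth's side; the straight grip runs level from the barrel along -x to x=-129 (steel end fitting to -143). Origin on the table under the barrel; barrel, grip and trigger are centred at height 100; clamp top at 120
- gun_grip (a point): centre of the air gun's grip, height 100: the grip is 26 across (y), 30 high, its axes as the airgun. The black trigger lies on the grip's +y side; the grip's back face is at y=-13 here. When fully squeezed at this place the trigger's front face is at about y=+28 here
- trigger_pad (a point): point on the front (+y) face of the black trigger lever (82 long, 8 thick, 22 high), 57 from its hinge, height 100: here a finger presses it towards the grip, the other finger on the grip's back (59 apart released, 41 squeezed)
- trigger (a joint): trigger angle in rad: 0 released, 0.36 fully squeezed; upright hinge by the barrel, a spring brings it back; full squeeze takes about 10 N at the pad
- cover: black moulded cover to be cleaned: 44 thick (x) x 120 long (y) x 100 high, above height 72 it is 42 x 100; round lens low on both broad faces; about 250 g; origin at the centre of its underside, z up when it stands. It starts standing in the carrier, under the booth's roof
- green_tray: empty green plastic tray, fixed, 200 (x) x 150 (y) x 40 high, walls 5, floor 5; origin at the centre of its underside
- red_tray: red plastic tray, fixed, same size, holding the rejected cover; may have changed places with the green one
- reject: rejected cover, same shape as the cover, with a red sticker on top, standing in the red tray; origin at the centre of its underside
- tape: amber tape roll lying flat, diameter 104, 45 high; origin at the centre of its underside
- bottle: green bottle with black cap, diameter 68, 150 high; origin at the centre of its underside

How it is judged:
On the way, in this order (a step that is already met when the one before it is completed fails the run):
1. the trigger is held fully squeezed for about a second with the door shut (value of joint trigger above 0.3 rad and value of joint door below 0.1 rad), for 0.8 s.
2. the trigger has sprung back with the door still shut (value of joint trigger below 0.04 rad and value of joint door below 0.1 rad), for 0.1 s.
3. the door is wide open (over 1.2 rad) with the cover standing on its carrier (value of joint door above 1.2 rad and angle between cover's own z axis and vertical below 0.2 rad and horizontal distance between cover and carrier below 0.03 m), for 0.1 s.
At the end, for the whole second after the job is handed in: The cover stands upright (within 0.15 rad) inside the green tray with its underside on the tray's floor (within 7 mm), at rest, and the trigger is released (below 0.04 rad) (x of cover in the frame of green_tray between -0.095 and 0.095 m and y of cover in the frame of green_tray between -0.07 and 0.07 m and z of cover in the frame of green_tray below 0.012 m and angle between cover's own z axis and vertical below 0.15 rad and linear speed of cover below 0.02 m/s and value of joint trigger below 0.04 rad); the robot touches nothing.
It fails at once if the rejected cover is moved more than 30 mm (distance of reject from where it was at the start of the episode above 0.03 m).
It fails at once if the tape roll is moved more than 30 mm (distance of tape from where it was at the start of the episode above 0.03 m).
It fails at once if the bottle is moved more than 30 mm (distance of bottle from where it was at the start of the episode above 0.03 m).
It fails at once if the cover is dropped (faster than 0.6 m/s while no finger touches it) (contact force between the fingers and cover below 0.1 N and linear speed of cover above 0.6 m/s).
It also fails if it takes over 69 s, if anything falls off the work surface, if the arm or the gripper's body presses on something with over 40 N, if the wrist force passes 120 N, or if a joint passes its speed limit or range.

## Robot

A 6-joint arm with a two-finger parallel gripper is mounted at the origin on the work surface. World frame = base frame: x ahead of the robot, y to its left, z up, the work surface at z = 0. Lengths are in m, angles in rad, forces in N, time in s.
With the tool pointing down it reaches from about 0.25 to 0.775 m from the base axis. Payload 4 kg.
Tool frame: the origin (TCP) lies on the centre line of the jaws, within the pads' length; the fingertips stand 8 mm ahead of it and the grasp point (between the pads) lies 11 mm behind it; y points along the fingers, x is the direction in which the jaws open and shut, and the axes are right-handed (so a half turn about y gives the same grasp; the last joint's range is limited). The gripper opens to 94 mm and grips with 3 to 60 N. Pads are 16 mm wide; open, the fingers measure 119 mm over their backs; the gripper's body (75 mm by 177 mm) begins 78 mm behind the grasp point.
Start: joints at [-1.291, 0.087, 1.371, -0, 1.684, -0.103], TCP at [0.205, -0.51, 0.214] pointing down, gripper open.
Joint ranges: [-3.1, 3.1], [-0.76, 2.03], [0.27, 2.55], [-1.08, 4.22], [0.17, 2.65], [-2.57, 2.57]. Speed limits (rad/s): [2.79, 2.79, 3.14, 3.14, 3.14, 3.14].

## Interface

Orientations are given as [roll, pitch, yaw] about the fixed x, y, z axes, in that order (R = Rz(yaw) Ry(pitch) Rx(roll)).
In Python, from bench import robot gives the robot as it stands.
- The arm moves only by the tool step_arm, never from a script. Its argument "commands" is a list of rows, each an object with "xyz": the shift along the world's x, y, z in m, a list of three; "twist": the turn, a rotation vector about the world's x, y, z in degrees, a list of three. In form: [{"xyz": [tx, ty, tz], "twist": [ax, ay, az]}, ...]. A call has 1 to 12 rows; each row is the pose to reach, as a shift and turn from the pose commanded when the call began; what a row does not reach only later rows make up. A row lasts 1/12 s, in which the tool goes at most 41.7 mm and 7.16 degrees, less where a joint would pass 70% of its speed; a pose out of reach is approached as far as the arm can. A call with a gripper value outside its range is refused whole. "fingers" is the closure in counts, from 0 (fully open) to 255 (shut), set as the call begins (left out, the last holds). The fingers move at their own pace and stop on an object; the grip force is fixed at half the most. Time passes only in rows, so rows that repeat a pose let the fingers close. It gives the time, the measured TCP pose, the force and the opening at its end, in the units of the state.
- robot.get_obs(): the state, without advancing time (a new reading comes with each control period).
- robot.snapshot(name): name is "scene" or "top" or "wrist"; returns (picture, depth): 420x560x3 uint8, red, green, blue; 420x560 float32, m along the optical axis (not along the pixel's ray), 0 where there is no reading.
- robot.camera_info(name): a dict with "fx", "fy", "cx", "cy" (pixels), "R" (3x3) and "t" (3): a world point X has camera coordinates R X + t. Camera axes: x right, y down, z forward; pixel columns grow to the right and rows downward; lengths in m; the calibration is good to about 2 mm. A picture is of the moment at which its call begins: read the wrist's pose just before it. camera_info takes no time and is no camera call; for the wrist camera it gives the pose at the moment of the call.
- robot.close_job(): hands the job in, once; it reports no verdict.
The state is a dict: "time": time; "joint_positions": joint angles; "qvel": joint speeds; "joint_torque": joint torques, N m; "tool_pos": TCP position; "ee_rot": TCP orientation; "wrist_force": force on the tool from outside, world axes, zero at the start; "wrist_torque": the same for the moment, N m; "width": finger opening in m.
Only numpy, scipy, OpenCV 4.12 (cv2) and the standard library are available. Lean on these libraries where they do the work, as an engineer would, in place of code of your own. Each camera call takes 0.05 s, during which the arm holds its last target.

## Working session

There is one attempt and no reset: what is moved stays moved. The work goes in short steps, Python scripts to look and compute and a tool call to move; the robot and the scene stay as the last step left them, time stands still between calls to the robot, and variables do not carry over. Pictures are saved under pics/ and viewed, and the job is handed in when it is done.

Besides the shell and the picture viewer there is one more tool, called as name(argument=value, ...), one argument or row to a line, values as JSON. step_arm: Moves the arm, as the interface text tells. Its arguments: {"type":"object","properties":{"commands":{"type":"array"},"fingers":{"type":"number"}},"required":["commands"]}

```bash
mkdir -p pics; ls; cat > h.py <<'E'
import numpy as np, cv2
from bench import robot
def snap(n,name):
    ci=robot.camera_info(n); im,d=robot.snapshot(n)
    cv2.imwrite(f'pics/{name}.png',im[:,:,::-1]); np.savez(f'pics/{name}.npz',im=im,d=d,**{k:np.array(v) for k,v in ci.items()})
    return im,d,ci
def load(name):
    z=np.load(f'pics/{name}.npz'); return z['im'],z['d'],{k:z[k] for k in('fx','fy','cx','cy','R','t')}
def ray(ci,u,v):
    R=np.array(ci['R']);t=np.array(ci['t'])
    d=R.T@np.array([(u-ci['cx'])/ci['fx'],(v-ci['cy'])/ci['fy'],1.]); return -R.T@t,d
def onz(ci,u,v,z):
    o,d=ray(ci,u,v); return o+d*(z-o[2])/d[2]
def pts(ci,d):
    R=np.array(ci['R']);t=np.array(ci['t']); v,u=np.mgrid[:d.shape[0],:d.shape[1]]
    c=np.stack([(u-ci['cx'])/ci['fx']*d,(v-ci['cy'])/ci['fy']*d,d],-1)
    return (c-t)@R
def proj(ci,X):
    c=np.array(ci['R'])@np.array(X)+np.array(ci['t']); return c[0]/c[2]*ci['fx']+ci['cx'],c[1]/c[2]*ci['fy']+ci['cy']
E
python3 - <<'E'
from h import *
print(robot.get_obs())
for n in('scene','top','wrist'):
    im,d,ci=snap(n,n+'0'); print(n,ci)
E
```

```text
pics
{'time': 0.0, 'joint_positions': array([-1.29110701e+00,  8.79266617e-02,  1.37224078e+00,  2.42703930e-05,
        1.68362803e+00, -1.03120662e-01]), 'qvel': array([-1.11870576e-03, -3.08642945e-04,  1.88029753e-03, -3.15773635e-04,
       -2.09285865e-03,  1.51888104e-05]), 'joint_torque': array([ 4.36791424e-04, -3.40173376e+01, -3.02430689e+01,  7.19442498e-02,
        3.29017255e-02, -2.00842201e-04]), 'tool_pos': array([ 0.20528358, -0.50967093,  0.21232651]), 'ee_rot': array([-1.57054558,  0.00218863, -1.18798337]), 'wrist_force': array([-0.6798608 ,  0.27904947, -0.132816  ]), 'wrist_torque': array([0.00186979, 0.02204331, 0.02156185]), 'width': 0.09423730538087097}
scene {'fx': 518.7407856255396, 'fy': 518.7407856255396, 'cx': 279.9579716423335, 'cy': 208.9055690337116, 'R': array([[-0.70992525, -0.70425517, -0.00554846],
       [-0.65418311,  0.66232723, -0.36519461],
       [ 0.26086509, -0.25563117, -0.93091466]]), 't': array([0.41466952, 0.39092671, 1.48885805])}
top {'fx': 517.9157699414793, 'fy': 517.9157699414793, 'cx': 275.59399956708194, 'cy': 211.4946470739449, 'R': array([[-0.02484288, -0.99966531, -0.00721759],
       [-0.98080186,  0.0257697 , -0.19329674],
       [ 0.19341804,  0.00227697, -0.98111379]]), 't': array([0.00631624, 0.54735415, 1.4210955 ])}
wrist {'fx': 328.27641960635736, 'fy': 328.27641960635736, 'cx': 279.1124798200137, 'cy': 212.2331284275383, 'R': array([[ 0.37388875, -0.92746925, -0.00282862],
       [-0.89843149, -0.36293667,  0.24717974],
       [-0.23027822, -0.0898764 , -0.96896552]]), 't': array([-0.54920461, -0.02575826,  0.39065778])}
```

View pics/scene0.png

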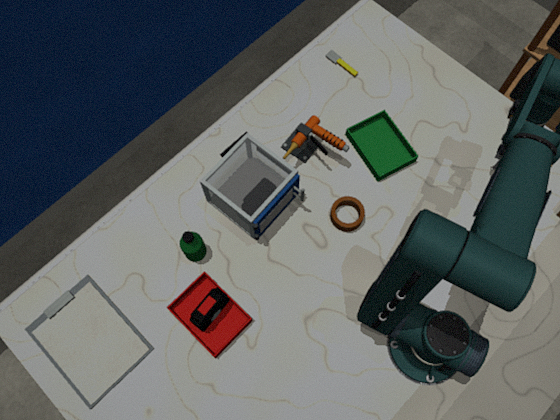

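View pics/top0.png

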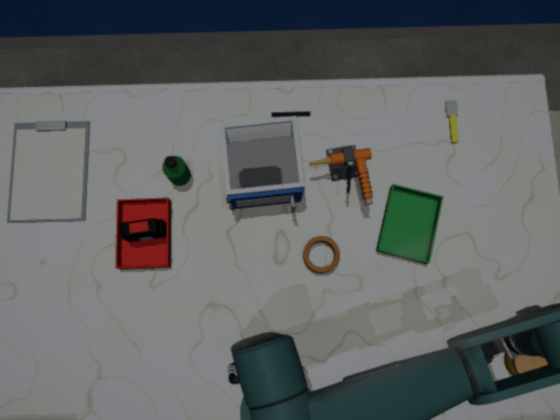

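View pics/wrist0.png

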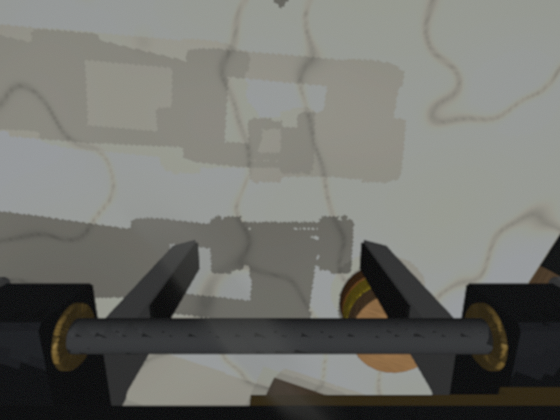

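```bash
python3 - <<'E'
from h import *
im,d,ci=load('top0')
c=im[90:280,210:460]; cv2.imwrite('pics/topc.png',cv2.resize(c,None,fx=3.1,fy=3.1,interpolation=cv2.INTER_CUBIC)[:,:,::-1])
im,d,ci=load('scene0')
c=im[90:260,190:430]; cv2.imwrite('pics/scenec.png',cv2.resize(c,None,fx=3.3,fy=3.3,interpolation=cv2.INTER_CUBIC)[:,:,::-1])
E
```

```text
(no output)
```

View pics/topc.png

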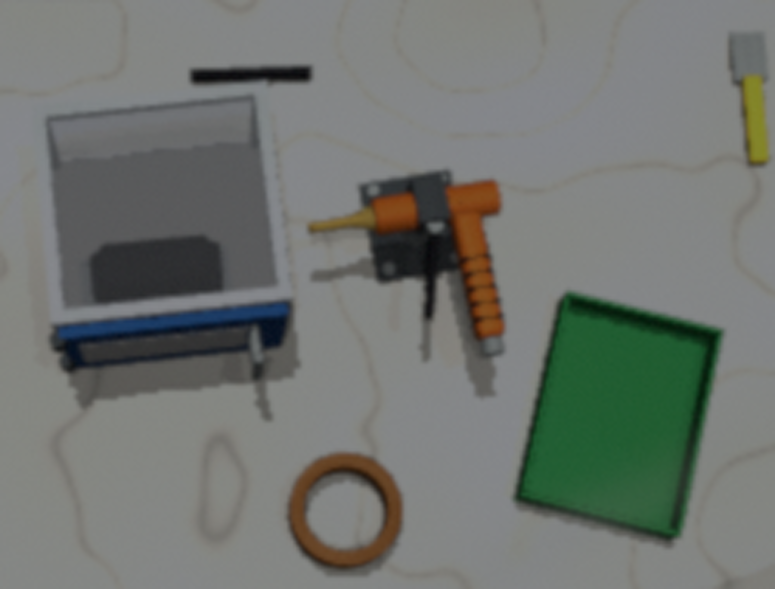

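View pics/scenec.png

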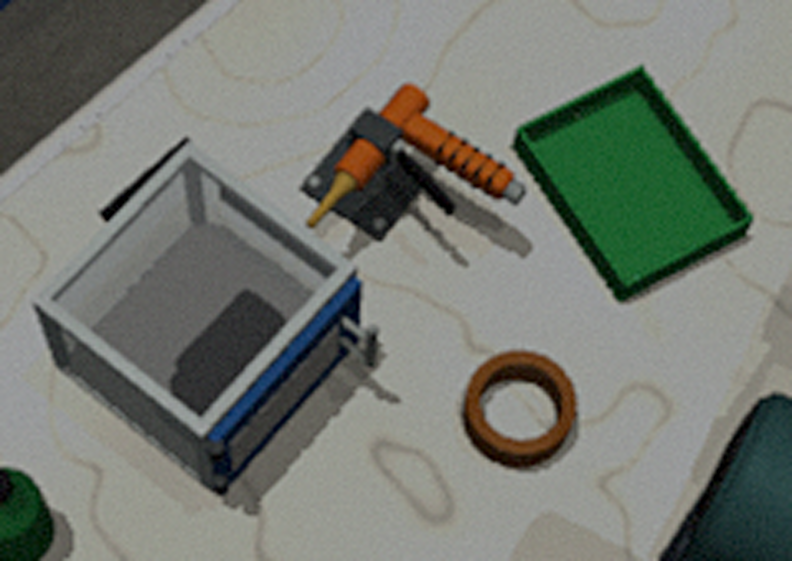

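```bash
python3 - <<'E'
from h import *
np.set_printoptions(precision=4,suppress=True)
im,d,ci=load('top0')
f=lambda x,y:(210+(x+.5)/3.1-.5,90+(y+.5)/3.1-.5)
for n,p,z in [('roofBL',(45,112),.152),('roofBR',(266,92),.152),('roofFR',(292,300),.152),('roofFL',(53,322),.152),('handle',(256,328),.148),('tape',(345,510),.045),
 ('barrel end',(498,197),.1),('nozzle tip',(310,227),.1),('grip tip',(495,350),.1),('grip top mid',(468,235),.115),('grip low mid',(490,330),.115),('trig tip',(428,314),.11),('trig base',(432,235),.111)]:
    print(n,onz(ci,*f(*p),z)[:2])
im2,d2,ci2=load('scene0')
g=lambda x,y:(190+(x+.5)/3.3-.5,90+(y+.5)/3.3-.5)
print('scene')
for n,p,z in [('roofBR',(188,140),.152),('roofFR',(358,272),.152),('roofFL',(207,437),.152),('roofBL',(36,304),.152),('handle',(371,330),.148),('tape',(520,408),.045),('barrel end',(415,98),.1),('nozzle tip',(311,223),.1),('grip tip',(517,190),.1),('trig tip',(447,210),.11),('trig base',(402,155),.111)]:
    print(n,onz(ci2,*g(*p),z)[:2])
for im_,d_,ci_,nm in((im,d,ci,'top'),(im2,d2,ci2,'scene')):
    P=pts(ci_,d_); hsv=cv2.cvtColor(im_,cv2.COLOR_RGB2HSV)
    def mask(lo,hi,box):
        m=cv2.inRange(hsv,lo,hi)>0; Q=P; return m&(abs(P[...,0]-box[0])<.17)&(abs(P[...,1]-box[1])<.17)&(d_>0)
    m=mask((3,150,60),(20,255,255),(.62,-.17))&(P[...,2]>.07); q=P[m]; print(nm,'orange',len(q),q.min(0),q.max(0))
    # trays
    for nme,lo,hi in(('green',(45,120,30),(80,255,255)),('red',(0,150,50),(4,255,255))):
        m=cv2.inRange(hsv,lo,hi); n,l,s,c=cv2.connectedComponentsWithStats(m); k=1+np.argmax(s[1:,4]); 
        co=np.argwhere(l==k)[:,::-1].astype(np.float32); X=np.array([onz(ci_,u,v,.04)[:2] for u,v in co],np.float32)
        r=cv2.minAreaRect(X); print(nme,r,cv2.boxPoints(r).tolist()); 
E
```

```text
roofBL [0.7713 0.1272]
roofBR [ 0.7846 -0.0689]
roofFR [ 0.5943 -0.0852]
roofFL [0.5803 0.1214]
handle [ 0.5712 -0.0535]
tape [ 0.4232 -0.1323]
barrel end [ 0.6983 -0.2784]
nozzle tip [ 0.6746 -0.1068]
grip tip [ 0.5565 -0.2672]
grip top mid [ 0.659  -0.2466]
grip low mid [ 0.5715 -0.2611]
trig tip [ 0.5886 -0.2079]
trig base [ 0.661  -0.2151]
scene
roofBR [ 0.7964 -0.0716]
roofFR [ 0.592 -0.085]
roofFL [0.5755 0.1182]
roofBL [0.7729 0.1375]
handle [ 0.5459 -0.0539]
tape [ 0.4213 -0.129 ]
barrel end [ 0.6979 -0.2754]
nozzle tip [ 0.6747 -0.1093]
grip tip [ 0.561  -0.2702]
trig tip [ 0.5905 -0.2042]
trig base [ 0.66   -0.2165]
top orange 660 [ 0.566  -0.2758  0.0997] [ 0.7083 -0.1606  0.1244]
green ((0.5063702464103699, -0.38913851976394653), (0.14889229834079742, 0.19802123308181763), 73.81050872802734) [[0.39052921533584595, -0.43302685022354126], [0.5806978940963745, -0.4882381558418274], [0.6222112774848938, -0.3452501893043518], [0.43204259872436523, -0.2900388836860657]]
red ((0.4984249770641327, 0.3733941912651062), (0.19869694113731384, 0.14986371994018555), 0.6571575403213501) [[0.3982236385345459, 0.4471816420555115], [0.39994245767593384, 0.29732781648635864], [0.5986263155937195, 0.2996067404747009], [0.5969074964523315, 0.44946056604385376]]
scene orange 506 [ 0.5691 -0.2785  0.0916] [ 0.7086 -0.1054  0.1268]
green ((0.5052109360694885, -0.3850194215774536), (0.1616174578666687, 0.2073039710521698), 73.86671447753906) [[0.3831864595413208, -0.4338436722755432], [0.582326352596283, -0.4914478063583374], [0.6272354125976562, -0.336195170879364], [0.4280955195426941, -0.2785910367965698]]
red ((0.4975844621658325, 0.3743578791618347), (0.2028193473815918, 0.14794091880321503), 0.7497079968452454) [[0.39521560072898865, 0.4469951093196869], [0.39715132117271423, 0.2990668714046478], [0.599953293800354, 0.30172064900398254], [0.5980175733566284, 0.4496488869190216]]
```

step_arm(
  commands=[
    {"xyz": [0.03,0.02,0.03],"twist": [0,0,-2]},
    {"xyz": [0.06,0.05,0.06],"twist": [0,0,-5]},
    {"xyz": [0.09,0.08,0.09],"twist": [0,0,-8]},
    {"xyz": [0.12,0.11,0.09],"twist": [0,0,-11]},
    {"xyz": [0.15,0.14,0.09],"twist": [0,0,-13.5]},
    {"xyz": [0.18,0.17,0.09],"twist": [0,0,-13.5]},
    {"xyz": [0.21,0.2,0.09],"twist": [0,0,-13.5]},
    {"xyz": [0.24,0.23,0.09],"twist": [0,0,-13.5]},
    {"xyz": [0.27,0.27,0.09],"twist": [0,0,-13.5]},
    {"xyz": [0.285,0.29,0.09],"twist": [0,0,-13.5]},
    {"xyz": [0.295,0.31,0.09],"twist": [0,0,-13.5]},
    {"xyz": [0.295,0.31,0.09],"twist": [0,0,-13.5]},
  ],
)

```text
time: 1.15
tool_pos: [0.5033, -0.1941, 0.3027]
ee_rot: [-1.57, 0.004, -1.414]
wrist_force: [0.2, -1.0, 0.0]
width: 0.0936
```

step_arm(
  commands=[
    {"xyz": [0,0,0],"twist": [0,0,0]},
    {"xyz": [0,0,0],"twist": [0,0,0]},
    {"xyz": [0,0,0],"twist": [0,0,0]},
  ],
)

```text
time: 1.4
tool_pos: [0.4998, -0.2012, 0.3033]
ee_rot: [-1.571, -0.0, -1.425]
wrist_force: [0.1, -0.5, 0.2]
width: 0.0942
```

```bash
python3 - <<'E'
from h import *
print(robot.get_obs()['qvel'])
snap('wrist','w1');
im,d,ci=load('w1'); cv2.imwrite('pics/w1b.png',cv2.resize(im,None,fx=1.42,fy=1.42)[:,:,::-1]); print(-ci['R'].T@ci['t'])
E
```

```text
[-0.01598917 -0.00510435  0.00062991  0.00356932 -0.00198318  0.00117511]
[ 0.57111064 -0.19109768  0.4741944 ]
```

View pics/w1b.png

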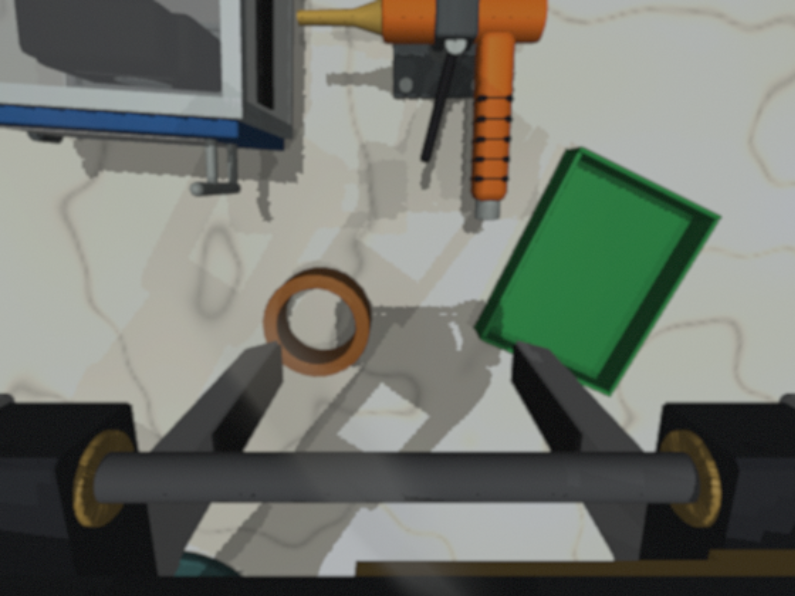

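```bash
python3 - <<'E'
from h import *
np.set_printoptions(precision=4,suppress=True)
im,d,ci=load('w1'); P=pts(ci,d)
f=lambda x,y:((x+.5)/1.42-.5,(y+.5)/1.42-.5)
for n,p,z in [('handle',(200,188),.148),('grip up',(495,60),.115),('grip mid',(492,125),.115),('grip low',(489.5,185),.115),('gripend',(487,218),.1),('trig up',(455,55),.111),('trig tip',(427,160),.111),
 ('barrelL',(383,22),.1),('barrelR',(546,16),.1),('nozzle',(300,17),.1),('doorTopOutL',(10,124),.146),('doorTopOutR',(240,140),.146),('doorTopInL',(10,107),.146),('doorTopInR',(240,123),.146),('roofFR',(241,118),.152),('roofF L',(0,103),.152),('tape',(318,322),.045)]:
    u,v=f(*p); print(n,onz(ci,u,v,z)[:2], P[int(round(v)),int(round(u))])
hsv=cv2.cvtColor(im,cv2.COLOR_RGB2HSV)
m=(cv2.inRange(hsv,(3,150,60),(20,255,255))>0)&(P[...,2]>.09)
# grip mid line: orange pts with x between .57 and .63
for x in np.arange(.575,.65,.01):
    s=m&(abs(P[...,0]-x)<.005); q=P[s]; q=q[(q[:,1]<-.2)]; print(round(x,3),len(q),q[:,1].min(),q[:,1].max(),q[:,2].max())
m=(hsv[...,2]<60)&(P[...,2]>.09)&(P[...,2]<.125)&(P[...,1]<-.17)&(P[...,1]>-.245)
for x in np.arange(.585,.66,.01):
    s=m&(abs(P[...,0]-x)<.005); q=P[s]; print('trig',round(x,3),len(q),*( (q[:,1].min(),q[:,1].max(),np.median(q[:,2])) if len(q) else ()))
E
```

```text
handle [ 0.5478 -0.0592] [ 0.5481 -0.0592  0.1472]
grip up [ 0.6633 -0.2472] [ 0.6632 -0.2466  0.1158]
grip mid [ 0.6209 -0.2535] [ 0.6205 -0.253   0.1163]
grip low [ 0.5791 -0.2599] [ 0.5794 -0.2607  0.1133]
gripend [ 0.5543 -0.2658] [ 0.5552 -0.2639  0.11  ]
trig up [ 0.6634 -0.2192] [ 0.6632 -0.219   0.1102]
trig tip [ 0.5902 -0.211 ] [ 0.5898 -0.2116  0.1113]
barrelL [ 0.6799 -0.165 ] [ 0.6762 -0.1664  0.1142]
barrelR [ 0.7007 -0.28  ] [ 0.6956 -0.2761  0.1148]
nozzle [ 0.6745 -0.1057] [ 0.6729 -0.1068  0.1052]
doorTopOutL [0.5708 0.0679] [0.571  0.0698 0.1434]
doorTopOutR [ 0.5829 -0.0835] [ 0.5836 -0.0805  0.1364]
doorTopInL [0.5815 0.0673] [0.5817 0.0678 0.1452]
doorTopInR [ 0.5936 -0.0829] [ 0.5945 -0.0805  0.1385]
roofFR [ 0.5963 -0.0853] [ 0.5963 -0.0856  0.1518]
roofF L [0.5828 0.0688] [0.5831 0.068  0.1528]
tape [ 0.4313 -0.1351] [ 0.416  -0.1296  0.    ]
0.575 214 -0.2722663953277451 -0.24909979530087265 0.11705556429537352
0.585 199 -0.2716188303348396 -0.24740815210960895 0.11690783074905785
0.595 216 -0.27052293980734043 -0.24623668133365018 0.11686227123701644
0.605 
[... 246 characters left out ...]
014111117 0.11660877860421032
0.645 267 -0.2623946789309895 -0.23852760471722073 0.1164346310979463
trig 0.585 3 -0.21155350801709868 -0.20954340298430293 0.11047405933660089
trig 0.595 61 -0.2135594354495089 -0.20683104150488504 0.11019190043474916
trig 0.605 72 -0.2447744811432468 -0.20762108067193802 0.11008337358881079
trig 0.615 72 -0.2446672949127267 -0.20882032230262318 0.11007036768686718
trig 0.625 88 -0.2445322708813126 -0.2096117123630345 0.11041042885695188
trig 0.635 106 -0.2446795668939009 -0.21031746198619883 0.11045027930954823
trig 0.645 89 -0.22007510295176855 -0.2112044885377109 0.10994104055297159
trig 0.655 96 -0.23773843248041415 -0.21209440835935542 0.10989908412059426
```

step_arm(
  commands=[
    {"xyz": [0.03,-0.011,0],"twist": [0,0,0]},
    {"xyz": [0.06,-0.022,0],"twist": [0,0,0]},
    {"xyz": [0.09,-0.034,-0.02],"twist": [0,0,0.2]},
    {"xyz": [0.121,-0.045,-0.04],"twist": [0,0,0.2]},
    {"xyz": [0.121,-0.045,-0.06],"twist": [0,0,0.2]},
    {"xyz": [0.121,-0.045,-0.08],"twist": [0,0,0.2]},
    {"xyz": [0.121,-0.045,-0.11],"twist": [0,0,0.2]},
    {"xyz": [0.121,-0.045,-0.14],"twist": [0,0,0.2]},
    {"xyz": [0.121,-0.045,-0.16],"twist": [0,0,0.2]},
    {"xyz": [0.121,-0.045,-0.16],"twist": [0,0,0.2]},
    {"xyz": [0.121,-0.045,-0.16],"twist": [0,0,0.2]},
    {"xyz": [0.121,-0.045,-0.16],"twist": [0,0,0.2]},
  ],
)

```text
time: 2.45
tool_pos: [0.6218, -0.2466, 0.1455]
ee_rot: [-1.568, -0.002, -1.422]
wrist_force: [-0.9, -0.2, 0.9]
width: 0.0941
```

```bash
python3 - <<'E'
from h import *
print(robot.get_obs()['tool_pos'])
snap('wrist','w2');
im,d,ci=load('w2'); cv2.imwrite('pics/w2b.png',cv2.resize(im,None,fx=1.42,fy=1.42)[:,:,::-1])
E
```

```text
[ 0.62179103 -0.24662817  0.14552812]
```

View pics/w2b.png

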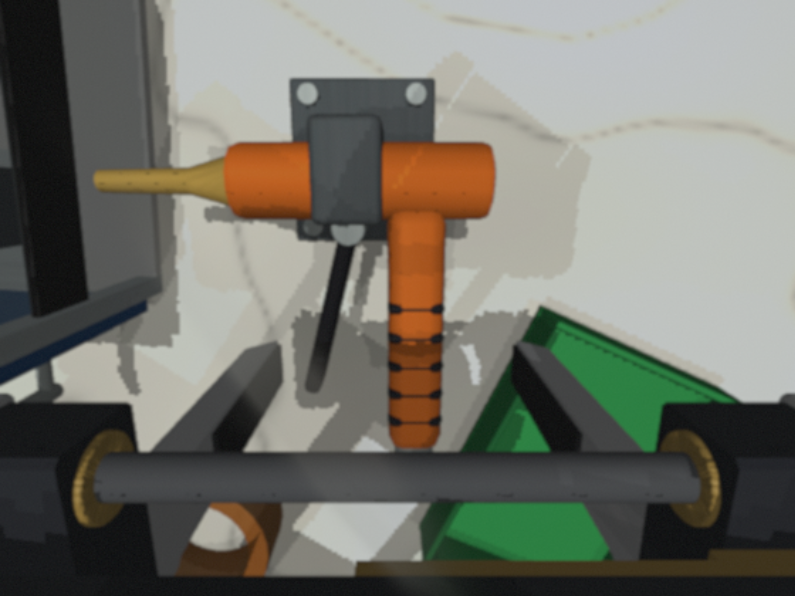

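step_arm(
  commands=[
    {"xyz": [0,0,-0.014],"twist": [0,0,0]},
    {"xyz": [0,0,-0.028],"twist": [0,0,0]},
    {"xyz": [0,0,-0.042],"twist": [0,0,0]},
    {"xyz": [0,0,-0.055],"twist": [0,0,0]},
    {"xyz": [0,0,-0.055],"twist": [0,0,0]},
    {"xyz": [0,0,-0.055],"twist": [0,0,0]},
  ],
)

```text
time: 3.0
tool_pos: [0.6215, -0.2453, 0.0889]
ee_rot: [-1.571, -0.0, -1.42]
wrist_force: [-1.1, -0.2, -0.7]
width: 0.0936
```

step_arm(
  commands=[
    {"xyz": [0,0,0],"twist": [0,0,0]},
    {"xyz": [0,0,0],"twist": [0,0,0]},
    {"xyz": [0,0,0],"twist": [0,0,0]},
    {"xyz": [0,0,0],"twist": [0,0,0]},
    {"xyz": [0,0,0],"twist": [0,0,0]},
    {"xyz": [0,0,0],"twist": [0,0,0]},
    {"xyz": [0,0,0],"twist": [0,0,0]},
    {"xyz": [0,0,0],"twist": [0,0,0]},
    {"xyz": [0,0,0],"twist": [0,0,0]},
    {"xyz": [0,0,0],"twist": [0,0,0]},
  ],
  fingers=170,
)

```text
time: 3.83
tool_pos: [0.6214, -0.2479, 0.0886]
ee_rot: [-1.571, -0.005, -1.42]
wrist_force: [-0.4, -5.2, -0.9]
width: 0.0411
```

step_arm(
  commands=[
    {"xyz": [0,0,0],"twist": [0,0,0]},
    {"xyz": [0,0,0],"twist": [0,0,0]},
    {"xyz": [0,0,0],"twist": [0,0,0]},
    {"xyz": [0,0,0],"twist": [0,0,0]},
    {"xyz": [0,0,0],"twist": [0,0,0]},
    {"xyz": [0,0,0],"twist": [0,0,0]},
    {"xyz": [0,0,0],"twist": [0,0,0]},
    {"xyz": [0,0,0],"twist": [0,0,0]},
    {"xyz": [0,0,0],"twist": [0,0,0]},
    {"xyz": [0,0,0],"twist": [0,0,0]},
    {"xyz": [0,0,0],"twist": [0,0,0]},
    {"xyz": [0,0,0],"twist": [0,0,0]},
  ],
)

```text
time: 4.83
tool_pos: [0.6214, -0.2479, 0.0886]
ee_rot: [-1.571, -0.004, -1.421]
wrist_force: [0.3, -4.8, 0.1]
width: 0.0411
```

step_arm(
  commands=[
    {"xyz": [0,0,0],"twist": [0,0,0]},
    {"xyz": [0,0,0],"twist": [0,0,0]},
    {"xyz": [0,0,0],"twist": [0,0,0]},
    {"xyz": [0,0,0],"twist": [0,0,0]},
  ],
)

```text
time: 5.17
tool_pos: [0.6214, -0.2479, 0.0886]
ee_rot: [-1.571, -0.004, -1.421]
wrist_force: [-0.7, -5.0, 0.6]
width: 0.0412
```

step_arm(
  commands=[
    {"xyz": [0,0,0],"twist": [0,0,0]},
    {"xyz": [0,0,0],"twist": [0,0,0]},
    {"xyz": [0,0,0],"twist": [0,0,0]},
    {"xyz": [0,0,0],"twist": [0,0,0]},
    {"xyz": [0,0,0],"twist": [0,0,0]},
    {"xyz": [0,0,0],"twist": [0,0,0]},
    {"xyz": [0,0,0],"twist": [0,0,0]},
    {"xyz": [0,0,0],"twist": [0,0,0]},
    {"xyz": [0,0,0],"twist": [0,0,0]},
    {"xyz": [0,0,0],"twist": [0,0,0]},
  ],
  fingers=0,
)

```text
time: 6.0
tool_pos: [0.6211, -0.2459, 0.0884]
ee_rot: [-1.571, -0.001, -1.421]
wrist_force: [0.5, 0.1, 0.4]
width: 0.094
```

step_arm(
  commands=[
    {"xyz": [0,0,0.03],"twist": [0,0,0]},
    {"xyz": [0,0,0.06],"twist": [0,0,0]},
    {"xyz": [0,0,0.1],"twist": [0,0,0]},
    {"xyz": [-0.01,0.02,0.13],"twist": [0,0,7]},
    {"xyz": [-0.02,0.04,0.15],"twist": [0,0,14]},
    {"xyz": [-0.03,0.06,0.17],"twist": [0,0,21]},
    {"xyz": [-0.04,0.08,0.17],"twist": [0,0,28]},
    {"xyz": [-0.05,0.1,0.17],"twist": [0,0,35]},
    {"xyz": [-0.06,0.12,0.17],"twist": [0,0,42]},
    {"xyz": [-0.07,0.14,0.17],"twist": [0,0,49]},
    {"xyz": [-0.073,0.16,0.17],"twist": [0,0,56]},
    {"xyz": [-0.073,0.187,0.17],"twist": [0,0,63]},
  ],
)

```text
time: 7.0
tool_pos: [0.5476, -0.0586, 0.2589]
ee_rot: [-1.572, -0.001, -0.317]
wrist_force: [0.7, 0.2, 0.3]
width: 0.0938
```

step_arm(
  commands=[
    {"xyz": [0,0,0],"twist": [0,0,7]},
    {"xyz": [0,0,0],"twist": [0,0,14]},
    {"xyz": [0,0,0],"twist": [0,0,21]},
    {"xyz": [0,0,0],"twist": [0,0,28]},
    {"xyz": [0,0,0],"twist": [0,0,35]},
    {"xyz": [0,0,0],"twist": [0,0,42]},
    {"xyz": [0,0,0],"twist": [0,0,49]},
    {"xyz": [0,0,0],"twist": [0,0,56]},
    {"xyz": [0,0,0],"twist": [0,0,63]},
    {"xyz": [0,0,0],"twist": [0,0,70]},
    {"xyz": [0,0,0],"twist": [0,0,77]},
    {"xyz": [0,0,0],"twist": [0,0,84]},
  ],
)

```text
time: 8.0
tool_pos: [0.5483, -0.0587, 0.2585]
ee_rot: [-1.571, 0.0, 1.151]
wrist_force: [0.6, -0.2, 0.3]
width: 0.0939
```

step_arm(
  commands=[
    {"xyz": [0,0,0],"twist": [0,0,7]},
    {"xyz": [0,0,0],"twist": [0,0,14]},
    {"xyz": [0,0,0],"twist": [0,0,21]},
    {"xyz": [0,0,0],"twist": [0,0,28]},
    {"xyz": [0,0,0],"twist": [0,0,29]},
    {"xyz": [0,0,0],"twist": [0,0,29]},
    {"xyz": [0,0,0],"twist": [0,0,29]},
  ],
)

```text
time: 8.58
tool_pos: [0.5484, -0.0584, 0.2585]
ee_rot: [-1.571, 0.0, 1.649]
wrist_force: [-0.3, -0.7, 0.1]
width: 0.0938
```

```bash
python3 - <<'E'
from h import *
o=robot.get_obs();print(o['tool_pos'],o['ee_rot'],o['joint_positions'])
snap('wrist','w3');
im,d,ci=load('w3'); cv2.imwrite('pics/w3b.png',cv2.resize(im,None,fx=1.42,fy=1.42)[:,:,::-1])
E
```

```text
[ 0.54838663 -0.05840572  0.25852054] [-1.57079018e+00  1.22675405e-04  1.64891196e+00] [-2.08842517e-01  8.63614970e-02  1.28320570e+00 -1.21857040e-04
  1.77199663e+00 -1.85777883e+00]
```

View pics/w3b.png

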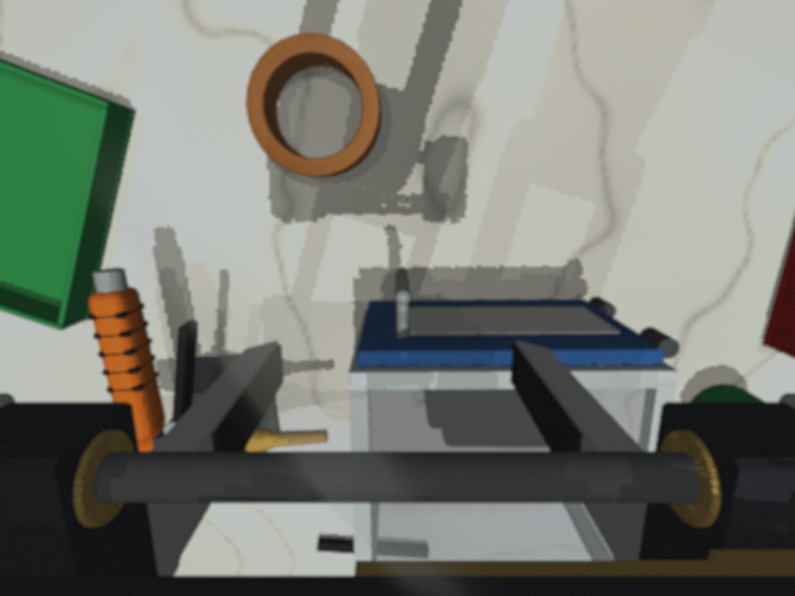

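```bash
python3 - <<'E'
from h import *
np.set_printoptions(precision=4,suppress=True)
im,d,ci=load('w3'); P=pts(ci,d)
f=lambda x,y:((x+.5)/1.42-.5,(y+.5)/1.42-.5)
for p in [(402,275),(402,300),(402.5,325),(403,332),(403,340),(660,342),(600,306),(368,355),(650,355),(372,303),(580,303)]:
    u,v=f(*p); print(p,P[int(round(v)),int(round(u))])
print([round(x*1.42) for x in proj(ci,[.5478,-.0592,.148])])
cv2.imwrite('pics/w3c.png',cv2.resize(im[180:280,240:500],None,fx=3,fy=3,interpolation=cv2.INTER_CUBIC)[:,:,::-1])
E
```

```text
(402, 275) [ 0.5421 -0.0549  0.0978]
(402, 300) [ 0.5476 -0.0551  0.1477]
(402.5, 325) [ 0.5737 -0.0526  0.1168]
(403, 332) [ 0.5783 -0.0512  0.1186]
(403, 340) [ 0.582 -0.051  0.123]
(660, 342) [0.5635 0.1135 0.1448]
(600, 306) [0.5638 0.1142 0.0502]
(368, 355) [ 0.5865 -0.074   0.1461]
(650, 355) [0.5724 0.1086 0.1454]
(372, 303) [ 0.5842 -0.0776  0.0202]
(580, 303) [0.5684 0.1078 0.0249]
[395, 300]
```

View pics/w3c.png

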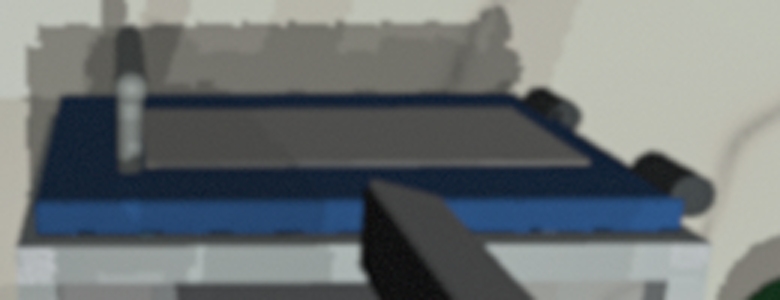

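step_arm(
  commands=[
    {"xyz": [0,0.002,0],"twist": [0,0,-7]},
    {"xyz": [0,0.002,0],"twist": [0,0,-14]},
    {"xyz": [0,0.002,0],"twist": [0,0,-21]},
    {"xyz": [0,0.002,0],"twist": [0,0,-28]},
    {"xyz": [0,0.002,0],"twist": [0,0,-35]},
    {"xyz": [0,0.002,0],"twist": [0,0,-42]},
    {"xyz": [0,0.002,0],"twist": [0,0,-49]},
    {"xyz": [0,0.002,0],"twist": [0,0,-56]},
    {"xyz": [0,0.002,0],"twist": [0,0,-63]},
    {"xyz": [0,0.002,0],"twist": [0,0,-70]},
    {"xyz": [0,0.002,0],"twist": [0,0,-77]},
    {"xyz": [0,0.002,0],"twist": [0,0,-84]},
  ],
  fingers=178,
)

```text
time: 9.63
tool_pos: [0.5484, -0.0563, 0.2585]
ee_rot: [-1.571, -0.0, 0.178]
wrist_force: [0.5, 0.5, -0.4]
width: 0.0286
```

step_arm(
  commands=[
    {"xyz": [0,0,0],"twist": [0,0,-6]},
    {"xyz": [0,0,-0.02],"twist": [0,0,-6]},
    {"xyz": [0,0,-0.04],"twist": [0,0,-6]},
    {"xyz": [0,0,-0.06],"twist": [0,0,-6]},
    {"xyz": [0,0,-0.06],"twist": [0,0,-6]},
    {"xyz": [0,0,-0.06],"twist": [0,0,-6]},
  ],
)

```text
time: 10.13
tool_pos: [0.5477, -0.0561, 0.1974]
ee_rot: [-1.57, 0.003, 0.08]
wrist_force: [0.5, -0.4, 0.2]
width: 0.0285
```

```bash
python3 - <<'E'
from h import *
o=robot.get_obs();print(o['tool_pos'],o['ee_rot'],o['joint_positions'],o['width'])
snap('wrist','w4');
im,d,ci=load('w4'); cv2.imwrite('pics/w4b.png',cv2.resize(im,None,fx=1.42,fy=1.42)[:,:,::-1])
E
```

```text
[ 0.54769306 -0.05610102  0.19743937] [-1.57007187  0.00273371  0.0799351 ] [-2.05016273e-01  9.42534245e-02  1.39476039e+00 -7.34943584e-05
  1.65540596e+00 -2.84956488e-01] 0.02854503018893319
```

View pics/w4b.png

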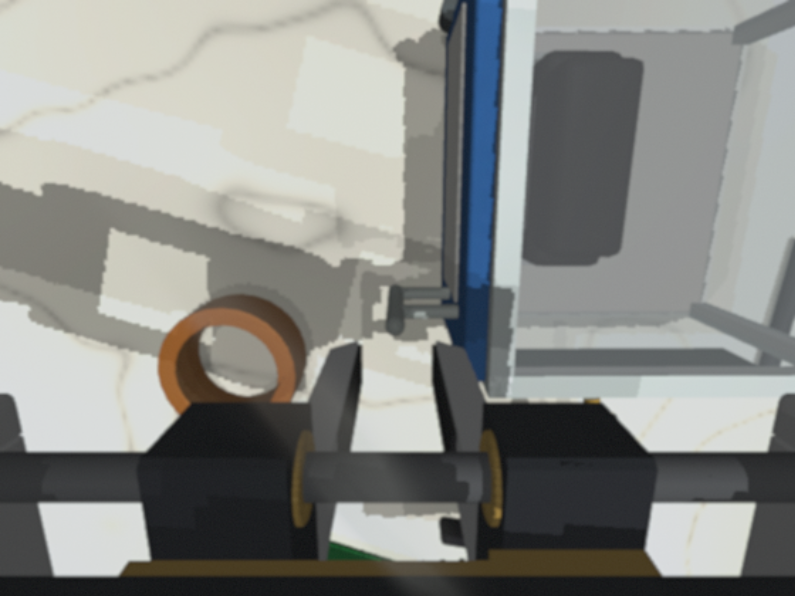

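```bash
python3 - <<'E'
from h import *
np.set_printoptions(precision=4,suppress=True)
im,d,ci=load('w4'); P=pts(ci,d)
m=(abs(P[...,0]-.548)<.02)&(abs(P[...,1]+.057)<.025)&(P[...,2]>.05)&(P[...,2]<.16)
q=P[m]; t=q[q[:,2]>.143]; print(len(q),len(t),t.mean(0),t.min(0),t.max(0))
f=lambda x,y:((x+.5)/1.42-.5,(y+.5)/1.42-.5)
for p,z in[((396,326),.148),((449,15),.145)]:
    u,v=f(*p);print(onz(ci,u,v,z),P[int(round(v)),int(round(u))])
b=(m)&(P[...,0]>.556); print(P[b][:,2].max() if b.any() else 0)
E
```

```text
755 143 [ 0.547  -0.0543  0.146 ] [ 0.5425 -0.0594  0.143 ] [ 0.5514 -0.0501  0.1487]
[ 0.5473 -0.0533  0.148 ] [ 0.5475 -0.0533  0.1469]
[0.5589 0.0862 0.145 ] [0.5653 0.1152 0.0551]
0.11962888783255318
```

step_arm(
  commands=[
    {"xyz": [0,0.001,-0.016],"twist": [0,0,0]},
    {"xyz": [0,0.001,-0.032],"twist": [0,0,0]},
    {"xyz": [0,0.001,-0.048],"twist": [0,0,0]},
    {"xyz": [0,0.001,-0.064],"twist": [0,0,0]},
    {"xyz": [0,0.001,-0.064],"twist": [0,0,0]},
    {"xyz": [0,0.001,-0.064],"twist": [0,0,0]},
  ],
)

```text
time: 10.68
tool_pos: [0.5488, -0.0553, 0.1355]
ee_rot: [-1.571, -0.001, 0.081]
wrist_force: [-0.2, -0.6, -0.3]
width: 0.0288
```

step_arm(
  commands=[
    {"xyz": [0,0,0],"twist": [0,0,0]},
    {"xyz": [0,0,0],"twist": [0,0,0]},
    {"xyz": [0,0,0],"twist": [0,0,0]},
    {"xyz": [0,0,0],"twist": [0,0,0]},
    {"xyz": [0,0,0],"twist": [0,0,0]},
  ],
  fingers=240,
)

```text
time: 11.1
tool_pos: [0.5465, -0.0557, 0.1364]
ee_rot: [-1.572, 0.004, 0.08]
wrist_force: [-8.1, -1.1, 7.0]
width: 0.0091
```

```bash
cat > sw.py <<'E'
import numpy as np,sys
def path(H,B,th): # shift from bar B when door turns by th clockwise
    r=np.array(B)-H; c,s=np.cos(th),np.sin(th); return np.array([[c,s],[-s,c]])@r-r
E
python3 - <<'E'
from sw import *
for H in([.5645,.114],[.5745,.114]):
  for th in np.deg2rad([.5,1,2,4,6,8,10,12,14,16,18,20]): print(round(np.rad2deg(th),1),path(np.array(H),[.5467,-.0550],th).round(4))
E
```

```text
0.5 [-0.0015  0.0002]
1.0 [-0.0029  0.0003]
2.0 [-0.0059  0.0007]
4.0 [-0.0117  0.0017]
6.0 [-0.0176  0.0028]
8.0 [-0.0233  0.0041]
10.0 [-0.0291  0.0057]
12.0 [-0.0347  0.0074]
14.0 [-0.0404  0.0093]
16.0 [-0.0459  0.0115]
18.0 [-0.0514  0.0138]
20.0 [-0.0567  0.0163]
0.5 [-0.0015  0.0002]
1.0 [-0.0029  0.0005]
2.0 [-0.0059  0.0011]
4.0 [-0.0117  0.0024]
6.0 [-0.0175  0.0038]
8.0 [-0.0232  0.0055]
10.0 [-0.0289  0.0074]
12.0 [-0.0345  0.0095]
14.0 [-0.0401  0.0117]
16.0 [-0.0455  0.0142]
18.0 [-0.0509  0.0169]
20.0 [-0.0561  0.0197]
```

step_arm(
  commands=[
    {"xyz": [-0.0015,0.0002,0],"twist": [0,0,-0.5]},
    {"xyz": [-0.0029,0.0004,0],"twist": [0,0,-1]},
    {"xyz": [-0.0059,0.0009,0],"twist": [0,0,-2]},
    {"xyz": [-0.0088,0.0014,0],"twist": [0,0,-3]},
    {"xyz": [-0.0117,0.002,0],"twist": [0,0,-4]},
    {"xyz": [-0.0147,0.0026,0],"twist": [0,0,-5]},
    {"xyz": [-0.0176,0.0033,0],"twist": [0,0,-6]},
    {"xyz": [-0.0233,0.0047,0],"twist": [0,0,-8]},
    {"xyz": [-0.029,0.0065,0],"twist": [0,0,-10]},
    {"xyz": [-0.0347,0.0083,0],"twist": [0,0,-12]},
    {"xyz": [-0.0404,0.0103,0],"twist": [0,0,-14]},
    {"xyz": [-0.0404,0.0103,0],"twist": [0,0,-14]},
  ],
)

```text
time: 12.1
tool_pos: [0.508, -0.0453, 0.1364]
ee_rot: [-1.572, -0.003, -0.165]
wrist_force: [-0.9, -2.2, 6.4]
width: 0.009
```

```bash
python3 - <<'E'
from h import *
o=robot.get_obs();print(o['tool_pos'],o['ee_rot'],o['wrist_force'],o['width'])
for n in('wrist','top'):
    im,d,ci=snap(n,n+'5')
im,d,ci=load('top5'); c=im[90:280,210:460]; a=cv2.resize(c,None,fx=2.2,fy=2.2)
im,d,ci=load('wrist5'); cv2.imwrite('pics/w5b.png',cv2.resize(im,None,fx=1.42,fy=1.42)[:,:,::-1]); cv2.imwrite('pics/t5b.png',a[:,:,::-1])
E
```

```text
[ 0.50803627 -0.04525433  0.13636654] [-1.5718262  -0.00291743 -0.16546226] [-0.93771349 -2.19967589  6.3648903 ] 0.009045026938445907
```

View pics/w5b.png

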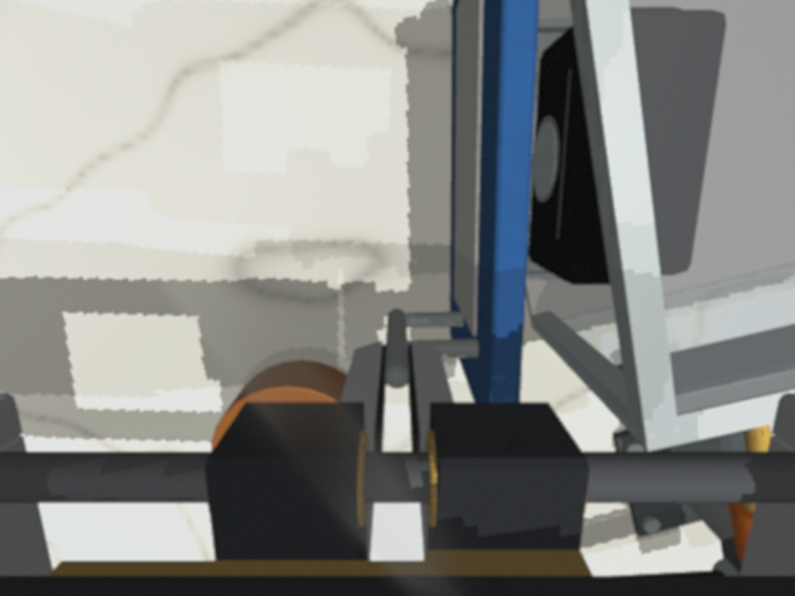

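View pics/t5b.png

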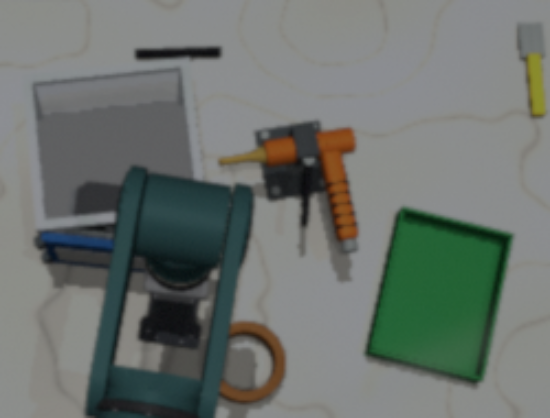

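```bash
python3 - <<'E'
from sw import *
H=np.array([.566,.114]);B=[.5467,-.0550]
off=np.array([-.0404,.0103]); a0=14
for k in range(3):
  print('call')
  for a in range(a0+2,a0+26,2):
    if a>82: break
    print(a-a0,(path(H,B,np.deg2rad(a))-off).round(4).tolist())
  a0+=24; off=path(H,B,np.deg2rad(a0))
E
```

```text
call
2 [-0.0054, 0.0016]
4 [-0.0109, 0.0039]
6 [-0.0162, 0.0065]
8 [-0.0215, 0.0092]
10 [-0.0267, 0.0122]
12 [-0.0317, 0.0153]
14 [-0.0367, 0.0185]
16 [-0.0415, 0.022]
18 [-0.0462, 0.0256]
20 [-0.0508, 0.0294]
22 [-0.0552, 0.0333]
24 [-0.0596, 0.0374]
call
2 [-0.0042, 0.0042]
4 [-0.0082, 0.0086]
6 [-0.012, 0.0131]
8 [-0.0157, 0.0178]
10 [-0.0193, 0.0226]
12 [-0.0226, 0.0274]
14 [-0.0258, 0.0325]
16 [-0.0288, 0.0376]
18 [-0.0316, 0.0428]
20 [-0.0343, 0.0481]
22 [-0.0368, 0.0535]
24 [-0.039, 0.059]
call
2 [-0.0021, 0.0056]
4 [-0.004, 0.0112]
6 [-0.0056, 0.0169]
8 [-0.0071, 0.0226]
10 [-0.0084, 0.0284]
12 [-0.0095, 0.0343]
14 [-0.0104, 0.0401]
16 [-0.011, 0.046]
18 [-0.0115, 0.052]
20 [-0.0118, 0.0579]
```

step_arm(
  commands=[
    {"xyz": [-0.0054,0.0016,0],"twist": [0,0,-2]},
    {"xyz": [-0.0109,0.0039,0],"twist": [0,0,-4]},
    {"xyz": [-0.0162,0.0065,0],"twist": [0,0,-6]},
    {"xyz": [-0.0215,0.0092,0],"twist": [0,0,-8]},
    {"xyz": [-0.0267,0.0122,0],"twist": [0,0,-10]},
    {"xyz": [-0.0317,0.0153,0],"twist": [0,0,-12]},
    {"xyz": [-0.0367,0.0185,0],"twist": [0,0,-14]},
    {"xyz": [-0.0415,0.022,0],"twist": [0,0,-16]},
    {"xyz": [-0.0462,0.0256,0],"twist": [0,0,-18]},
    {"xyz": [-0.0508,0.0294,0],"twist": [0,0,-20]},
    {"xyz": [-0.0552,0.0333,0],"twist": [0,0,-22]},
    {"xyz": [-0.0596,0.0374,0],"twist": [0,0,-24]},
  ],
)

```text
time: 13.2
tool_pos: [0.4494, -0.007, 0.1363]
ee_rot: [-1.568, -0.003, -0.585]
wrist_force: [0.4, -0.2, 6.1]
width: 0.0087
```

step_arm(
  commands=[
    {"xyz": [-0.0042,0.0042,0],"twist": [0,0,-2]},
    {"xyz": [-0.0082,0.0086,0],"twist": [0,0,-4]},
    {"xyz": [-0.012,0.0131,0],"twist": [0,0,-6]},
    {"xyz": [-0.0157,0.0178,0],"twist": [0,0,-8]},
    {"xyz": [-0.0193,0.0226,0],"twist": [0,0,-10]},
    {"xyz": [-0.0226,0.0274,0],"twist": [0,0,-12]},
    {"xyz": [-0.0258,0.0325,0],"twist": [0,0,-14]},
    {"xyz": [-0.0288,0.0376,0],"twist": [0,0,-16]},
    {"xyz": [-0.0316,0.0428,0],"twist": [0,0,-18]},
    {"xyz": [-0.0343,0.0481,0],"twist": [0,0,-20]},
    {"xyz": [-0.0368,0.0535,0],"twist": [0,0,-22]},
    {"xyz": [-0.039,0.059,0],"twist": [0,0,-24]},
  ],
)

```text
time: 14.2
tool_pos: [0.41, 0.0522, 0.1363]
ee_rot: [-1.568, -0.001, -1.003]
wrist_force: [-1.2, -0.7, 7.2]
width: 0.0093
```

step_arm(
  commands=[
    {"xyz": [-0.0021,0.0056,0],"twist": [0,0,-2]},
    {"xyz": [-0.004,0.0112,0],"twist": [0,0,-4]},
    {"xyz": [-0.0056,0.0169,0],"twist": [0,0,-6]},
    {"xyz": [-0.0071,0.0226,0],"twist": [0,0,-8]},
    {"xyz": [-0.0084,0.0284,0],"twist": [0,0,-10]},
    {"xyz": [-0.0095,0.0343,0],"twist": [0,0,-12]},
    {"xyz": [-0.0104,0.0401,0],"twist": [0,0,-14]},
    {"xyz": [-0.011,0.046,0],"twist": [0,0,-16]},
    {"xyz": [-0.0113,0.049,0],"twist": [0,0,-17]},
    {"xyz": [-0.0115,0.052,0],"twist": [0,0,-18]},
    {"xyz": [-0.0117,0.055,0],"twist": [0,0,-19]},
    {"xyz": [-0.0118,0.0579,0],"twist": [0,0,-20]},
  ],
)

```text
time: 15.2
tool_pos: [0.3974, 0.1105, 0.1363]
ee_rot: [-1.569, 0.002, -1.351]
wrist_force: [-4.5, 0.1, 9.2]
width: 0.0092
```

step_arm(
  commands=[
    {"xyz": [0,0,0],"twist": [0,0,0]},
    {"xyz": [0,0,0],"twist": [0,0,0]},
    {"xyz": [0,0,0],"twist": [0,0,0]},
    {"xyz": [0,0,0],"twist": [0,0,0]},
  ],
  fingers=180,
)

```text
time: 15.53
tool_pos: [0.3973, 0.1094, 0.1339]
ee_rot: [-1.572, 0.0, -1.351]
wrist_force: [0.4, 0.1, 0.0]
width: 0.0268
```

step_arm(
  commands=[
    {"xyz": [0,0,0.03],"twist": [0,0,0]},
    {"xyz": [0,0,0.06],"twist": [0,0,0]},
    {"xyz": [0,0,0.09],"twist": [0,0,0]},
    {"xyz": [0,0,0.12],"twist": [0,0,0]},
    {"xyz": [0,0,0.14],"twist": [0,0,0]},
    {"xyz": [0,0,0.14],"twist": [0,0,0]},
    {"xyz": [0,0,0.14],"twist": [0,0,0]},
  ],
)

```text
time: 16.12
tool_pos: [0.3982, 0.1094, 0.2751]
ee_rot: [-1.569, -0.0, -1.351]
wrist_force: [0.8, 0.5, -0.8]
width: 0.0278
```

```bash
python3 - <<'E'
from h import *
o=robot.get_obs();print(o['tool_pos'],o['ee_rot'],o['joint_positions'],o['width'])
for n in('wrist','scene'):
    im,d,ci=snap(n,n+'6')
    cv2.imwrite(f'pics/{n}6b.png',cv2.resize(im,None,fx=1.42,fy=1.42)[:,:,::-1])
E
```

```text
[0.39816581 0.10939111 0.27505446] [-1.56877632e+00 -1.21855004e-04 -1.35057935e+00] [ 1.30566714e-01 -2.26367392e-01  1.54429500e+00  6.14079499e-05
  1.82164224e+00  1.48116124e+00] 0.027845935656707958
```

View pics/wrist6b.png

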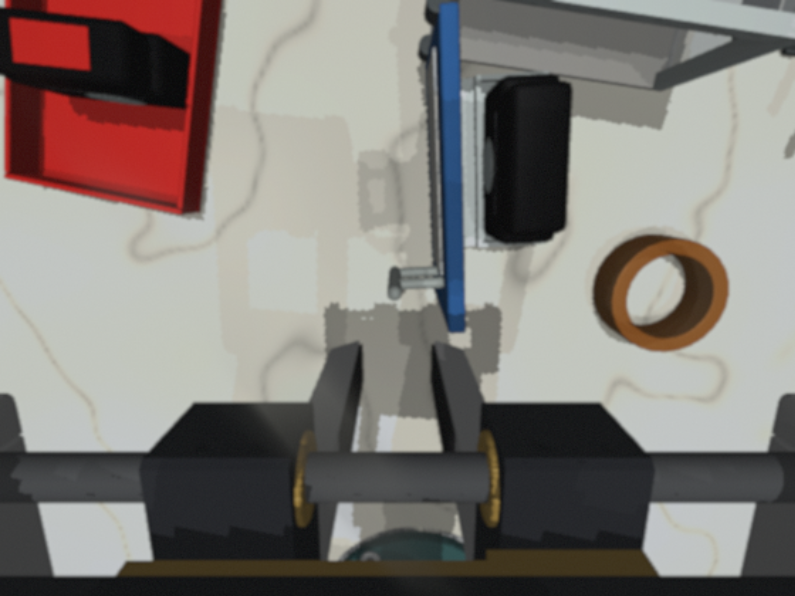

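View pics/scene6b.png

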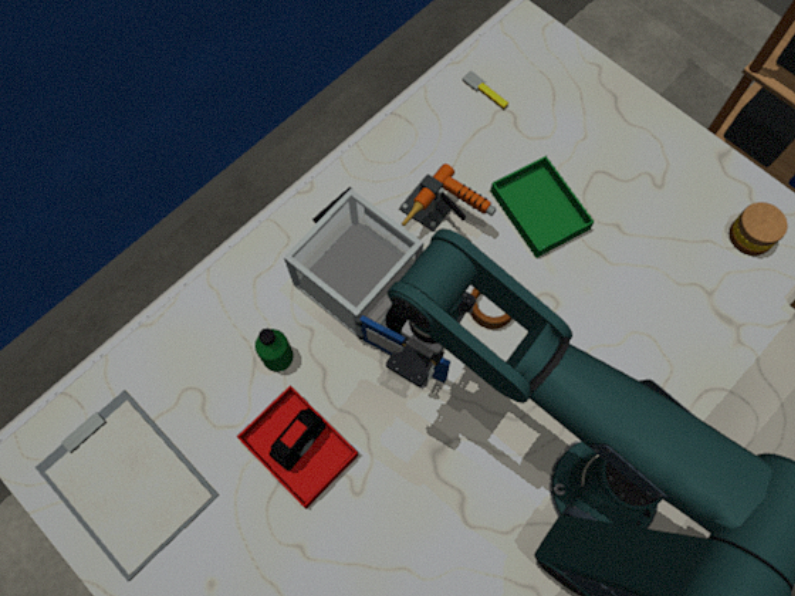

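```bash
python3 - <<'E'
from h import *
np.set_printoptions(precision=4,suppress=True)
im,d,ci=load('wrist6'); P=pts(ci,d)
g=im.max(2)
for lo,hi in((.112,.128),):
    m=(g<60)&(P[...,2]>lo)&(P[...,2]<hi)&(abs(P[...,0]-.5)<.12)&(abs(P[...,1]-.03)<.08)
    n,l,s,c=cv2.connectedComponentsWithStats(m.astype(np.uint8)); k=1+np.argmax(s[1:,4]); q=P[l==k]
    r=cv2.minAreaRect(q[:,:2].astype(np.float32)); print(len(q),q.mean(0),np.median(q[:,2]),r)
m=(cv2.inRange(cv2.cvtColor(im,cv2.COLOR_RGB2HSV),(100,120,60),(125,255,255))>0)&(abs(P[...,2]-.146)<.004)
q=P[m]; print('door top',len(q),cv2.minAreaRect(q[:,:2].astype(np.float32)))
E
```

```text
4455 [0.505  0.0364 0.1191] 0.1193521871938577 ((0.5036510229110718, 0.035021036863327026), (0.10014867782592773, 0.039851363748311996), 14.986358642578125)
door top 2806 ((0.4779035449028015, 0.09121327102184296), (0.19691869616508484, 0.011103037744760513), 15.88369083404541)
```

step_arm(
  commands=[
    {"xyz": [0.03,-0.02,0],"twist": [0,0,1.7]},
    {"xyz": [0.06,-0.04,0],"twist": [0,0,1.7]},
    {"xyz": [0.09,-0.06,0],"twist": [0,0,1.7]},
    {"xyz": [0.106,-0.074,-0.02],"twist": [0,0,1.7]},
    {"xyz": [0.106,-0.074,-0.05],"twist": [0,0,1.7]},
    {"xyz": [0.106,-0.074,-0.08],"twist": [0,0,1.7]},
    {"xyz": [0.106,-0.074,-0.09],"twist": [0,0,1.7]},
    {"xyz": [0.106,-0.074,-0.09],"twist": [0,0,1.7]},
    {"xyz": [0.106,-0.074,-0.09],"twist": [0,0,1.7]},
  ],
  fingers=85,
)

```text
time: 16.97
tool_pos: [0.503, 0.0355, 0.1838]
ee_rot: [-1.573, 0.001, -1.32]
wrist_force: [-0.4, -0.3, 0.6]
width: 0.0627
```

```bash
python3 - <<'E'
from h import *
np.set_printoptions(precision=4,suppress=True)
o=robot.get_obs();print(o['tool_pos'],o['ee_rot'],o['width'])
im,d,ci=snap('wrist','w7')
cv2.imwrite(f'pics/w7b.png',cv2.resize(im,None,fx=1.42,fy=1.42)[:,:,::-1])
P=pts(ci,d); g=im.max(2)
m=(g<60)&(P[...,2]>.112)&(P[...,2]<.128)&(abs(P[...,0]-.5)<.08)&(abs(P[...,1]-.03)<.06)
n,l,s,c=cv2.connectedComponentsWithStats(m.astype(np.uint8)); k=1+np.argmax(s[1:,4]); q=P[l==k]
print(len(q),cv2.minAreaRect(q[:,:2].astype(np.float32)))
E
```

```text
[0.503  0.0355 0.1838] [-1.5729  0.0006 -1.3204] 0.0626886410857815
6536 ((0.5052484273910522, 0.03433182090520859), (0.09728263318538666, 0.04055517539381981), 15.743256568908691)
```

View pics/w7b.png

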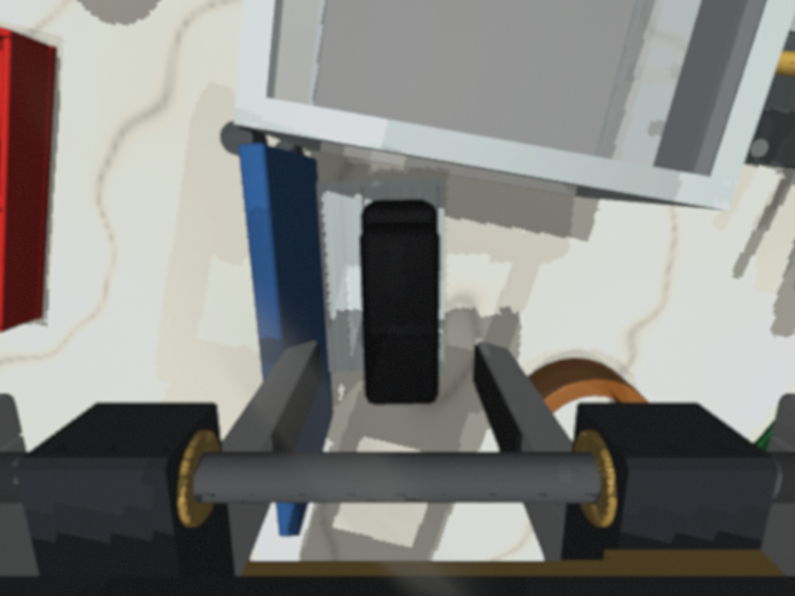

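step_arm(
  commands=[
    {"xyz": [0,0,-0.016],"twist": [0,0,0.5]},
    {"xyz": [0,0,-0.032],"twist": [0,0,0.5]},
    {"xyz": [0,0,-0.048],"twist": [0,0,0.5]},
    {"xyz": [0,0,-0.064],"twist": [0,0,0.5]},
    {"xyz": [0,0,-0.08],"twist": [0,0,0.5]},
    {"xyz": [0,0,-0.08],"twist": [0,0,0.5]},
    {"xyz": [0,0,-0.08],"twist": [0,0,0.5]},
  ],
)

```text
time: 17.6
tool_pos: [0.5042, 0.0356, 0.1059]
ee_rot: [-1.569, -0.001, -1.311]
wrist_force: [-0.3, 0.4, -0.0]
width: 0.0628
```

step_arm(
  commands=[
    {"xyz": [0,0,0],"twist": [0,0,0]},
    {"xyz": [0,0,0],"twist": [0,0,0]},
    {"xyz": [0,0,0],"twist": [0,0,0]},
    {"xyz": [0,0,0],"twist": [0,0,0]},
    {"xyz": [0,0,0],"twist": [0,0,0]},
    {"xyz": [0,0,0],"twist": [0,0,0]},
  ],
  fingers=200,
)

```text
time: 18.1
tool_pos: [0.5045, 0.0352, 0.106]
ee_rot: [-1.568, -0.001, -1.312]
wrist_force: [0.2, -1.0, 6.0]
width: 0.0419
```

step_arm(
  commands=[
    {"xyz": [0,0,0.005],"twist": [0,0,0]},
    {"xyz": [0,0,0.015],"twist": [0,0,0]},
    {"xyz": [0,0,0.03],"twist": [0,0,0]},
    {"xyz": [0,0,0.05],"twist": [0,0,0]},
    {"xyz": [0,0,0.07],"twist": [0,0,0]},
    {"xyz": [0,0,0.09],"twist": [0,0,0]},
    {"xyz": [0,0,0.11],"twist": [0,0,0]},
    {"xyz": [0,0,0.13],"twist": [0,0,0]},
    {"xyz": [0,0,0.14],"twist": [0,0,0]},
    {"xyz": [0,0,0.14],"twist": [0,0,0]},
  ],
)

```text
time: 18.93
tool_pos: [0.5047, 0.0354, 0.2473]
ee_rot: [-1.566, -0.001, -1.312]
wrist_force: [0.0, 0.7, -2.9]
width: 0.0419
```

```bash
python3 - <<'E'
from h import *
np.set_printoptions(precision=4,suppress=True)
o=robot.get_obs();print(o['tool_pos'],o['ee_rot'],o['width'],o['wrist_force'])
im,d,ci=snap('wrist','w8')
cv2.imwrite(f'pics/w8b.png',cv2.resize(im,None,fx=1.42,fy=1.42)[:,:,::-1])
E
```

```text
[0.5047 0.0354 0.2473] [-1.5662 -0.0014 -1.3118] 0.04191170696471968 [ 0.0208  0.7134 -2.8761]
```

View pics/w8b.png

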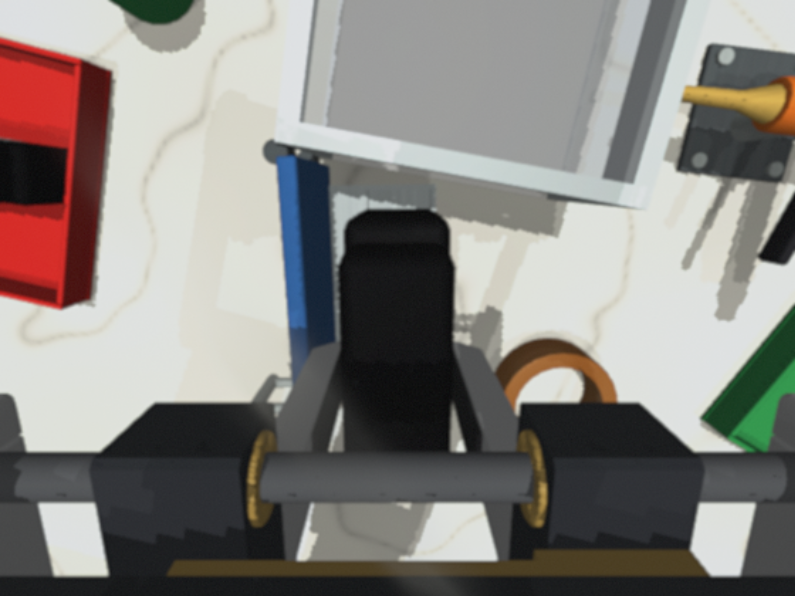

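step_arm(
  commands=[
    {"xyz": [-0.01,-0.01,0],"twist": [0,0,-1]},
    {"xyz": [-0.02,-0.03,0],"twist": [0,0,-3]},
    {"xyz": [-0.03,-0.06,0],"twist": [0,0,-6]},
    {"xyz": [-0.03,-0.09,0],"twist": [0,0,-9]},
    {"xyz": [-0.03,-0.12,0],"twist": [0,0,-12]},
    {"xyz": [-0.03,-0.15,0],"twist": [0,0,-15]},
    {"xyz": [-0.03,-0.18,0],"twist": [0,0,-18]},
    {"xyz": [-0.03,-0.21,0],"twist": [0,0,-21]},
    {"xyz": [-0.03,-0.24,0],"twist": [0,0,-24]},
    {"xyz": [-0.02,-0.27,0],"twist": [0,0,-27]},
    {"xyz": [-0.01,-0.3,0],"twist": [0,0,-30]},
    {"xyz": [0,-0.33,0],"twist": [0,0,-31]},
  ],
)

```text
time: 19.98
tool_pos: [0.5021, -0.2959, 0.2422]
ee_rot: [-1.575, 0.001, -1.856]
wrist_force: [1.1, 0.3, -2.6]
width: 0.0418
```

step_arm(
  commands=[
    {"xyz": [0,-0.03,0],"twist": [0,0,0]},
    {"xyz": [0.001,-0.055,0],"twist": [0,0,0]},
    {"xyz": [0.001,-0.075,-0.01],"twist": [0,0,0]},
    {"xyz": [0.001,-0.085,-0.02],"twist": [0,0,0]},
    {"xyz": [0.001,-0.093,-0.03],"twist": [0,0,0]},
    {"xyz": [0.001,-0.093,-0.05],"twist": [0,0,0]},
    {"xyz": [0.001,-0.093,-0.065],"twist": [0,0,0]},
    {"xyz": [0.001,-0.093,-0.08],"twist": [0,0,0]},
    {"xyz": [0.001,-0.093,-0.08],"twist": [0,0,0]},
    {"xyz": [0.001,-0.093,-0.08],"twist": [0,0,0]},
  ],
)

```text
time: 20.82
tool_pos: [0.5036, -0.3859, 0.1621]
ee_rot: [-1.575, 0.002, -1.852]
wrist_force: [-0.2, -0.5, -3.2]
width: 0.0416
```

```bash
python3 - <<'E'
from h import *
np.set_printoptions(precision=4,suppress=True)
o=robot.get_obs();print(o['tool_pos'],o['ee_rot'],o['width'],o['wrist_force'])
im,d,ci=snap('wrist','w9')
cv2.imwrite(f'pics/w9b.png',cv2.resize(im,None,fx=1.42,fy=1.42)[:,:,::-1])
im,d,ci=snap('scene','s9'); P=pts(ci,d)
cv2.imwrite(f'pics/s9b.png',cv2.resize(im[40:240,250:510],None,fx=3,fy=3)[:,:,::-1])
E
```

```text
[ 0.5036 -0.3859  0.1621] [-1.5754  0.0024 -1.8522] 0.041615395553216014 [-0.2251 -0.5314 -3.2166]
```

View pics/w9b.png

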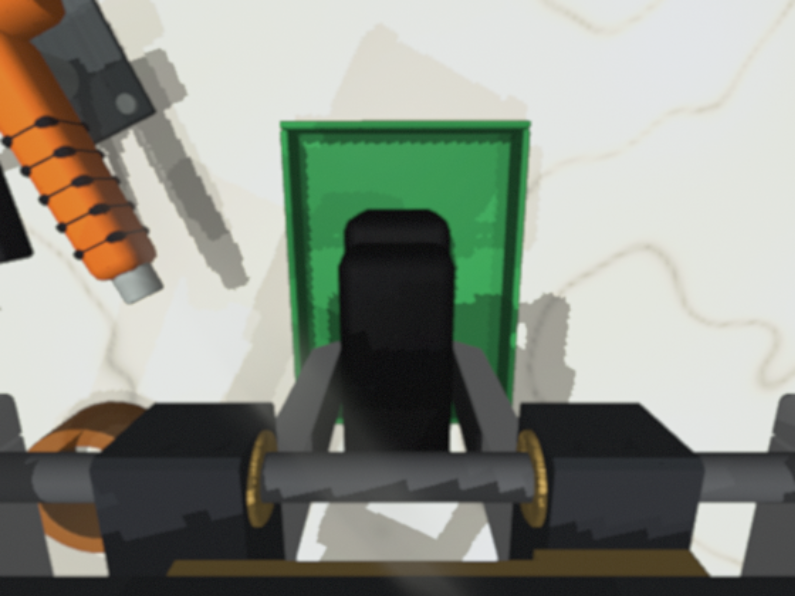

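View pics/s9b.png

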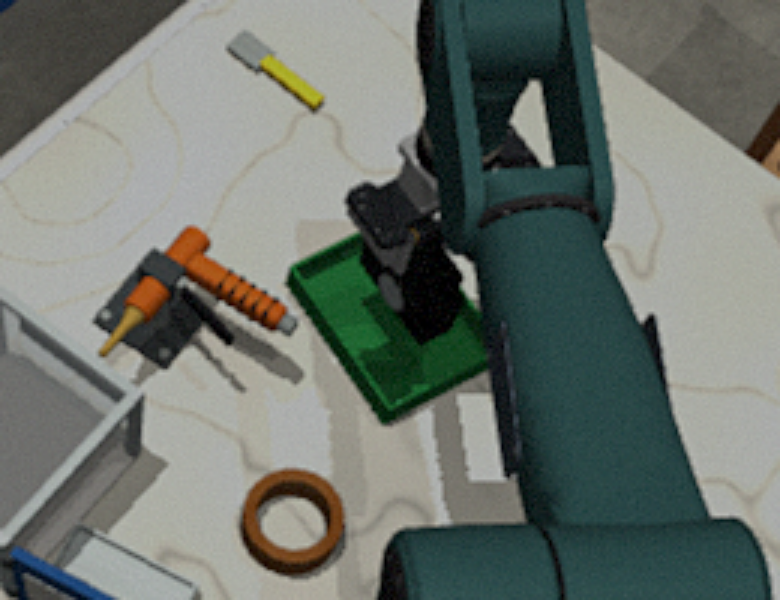

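step_arm(
  commands=[
    {"xyz": [0.001,-0.002,-0.01],"twist": [0,0,0]},
    {"xyz": [0.001,-0.002,-0.022],"twist": [0,0,0]},
    {"xyz": [0.001,-0.002,-0.034],"twist": [0,0,0]},
    {"xyz": [0.001,-0.002,-0.046],"twist": [0,0,0]},
    {"xyz": [0.001,-0.002,-0.056],"twist": [0,0,0]},
    {"xyz": [0.001,-0.002,-0.062],"twist": [0,0,0]},
    {"xyz": [0.001,-0.002,-0.065],"twist": [0,0,0]},
    {"xyz": [0.001,-0.002,-0.067],"twist": [0,0,0]},
    {"xyz": [0.001,-0.002,-0.067],"twist": [0,0,0]},
    {"xyz": [0.001,-0.002,-0.067],"twist": [0,0,0]},
  ],
)

```text
time: 21.75
tool_pos: [0.5059, -0.3899, 0.0981]
ee_rot: [-1.57, -0.001, -1.853]
wrist_force: [0.7, -0.2, -2.4]
width: 0.0422
```

step_arm(
  commands=[
    {"xyz": [0,0,-0.001],"twist": [0,0,0]},
    {"xyz": [0,0,-0.002],"twist": [0,0,0]},
    {"xyz": [0,0,-0.003],"twist": [0,0,0]},
    {"xyz": [0,0,-0.003],"twist": [0,0,0]},
  ],
)

```text
time: 22.08
tool_pos: [0.5056, -0.3896, 0.0945]
ee_rot: [-1.571, -0.0, -1.853]
wrist_force: [-0.4, 0.8, -2.1]
width: 0.0418
```

step_arm(
  commands=[
    {"xyz": [0,0,-0.001],"twist": [0,0,0]},
    {"xyz": [0,0,-0.002],"twist": [0,0,0]},
    {"xyz": [0,0,-0.003],"twist": [0,0,0]},
    {"xyz": [0,0,-0.003],"twist": [0,0,0]},
  ],
)

```text
time: 22.42
tool_pos: [0.5055, -0.3896, 0.0912]
ee_rot: [-1.571, 0.0, -1.853]
wrist_force: [-0.2, -0.0, -2.5]
width: 0.0418
```

step_arm(
  commands=[
    {"xyz": [0,0,-0.001],"twist": [0,0,0]},
    {"xyz": [0,0,-0.0015],"twist": [0,0,0]},
    {"xyz": [0,0,-0.0015],"twist": [0,0,0]},
  ],
)

```text
time: 22.67
tool_pos: [0.5056, -0.3897, 0.0911]
ee_rot: [-1.57, -0.0, -1.853]
wrist_force: [-2.7, 1.3, 2.7]
width: 0.042
```

step_arm(
  commands=[
    {"xyz": [0,0,0],"twist": [0,0,0]},
    {"xyz": [0,0,0],"twist": [0,0,0]},
    {"xyz": [0,0,0],"twist": [0,0,0]},
    {"xyz": [0,0,0],"twist": [0,0,0]},
    {"xyz": [0,0,0],"twist": [0,0,0]},
    {"xyz": [0,0,0],"twist": [0,0,0]},
  ],
  fingers=85,
)

```text
time: 23.17
tool_pos: [0.5057, -0.3897, 0.09]
ee_rot: [-1.571, -0.0, -1.853]
wrist_force: [-0.2, -0.4, 0.7]
width: 0.0625
```

step_arm(
  commands=[
    {"xyz": [0,0,0.01],"twist": [0,0,0]},
    {"xyz": [0,0,0.025],"twist": [0,0,0]},
    {"xyz": [0,0,0.05],"twist": [0,0,0]},
    {"xyz": [0,0,0.08],"twist": [0,0,0]},
    {"xyz": [-0.02,0,0.11],"twist": [0,0,0]},
    {"xyz": [-0.05,0,0.14],"twist": [0,0,0]},
    {"xyz": [-0.08,0,0.17],"twist": [0,0,0]},
    {"xyz": [-0.1,0,0.18],"twist": [0,0,0]},
    {"xyz": [-0.1,0,0.18],"twist": [0,0,0]},
    {"xyz": [-0.1,0,0.18],"twist": [0,0,0]},
  ],
)

```text
time: 24.0
tool_pos: [0.4055, -0.3901, 0.2724]
ee_rot: [-1.567, -0.002, -1.854]
wrist_force: [0.2, 0.3, -1.0]
width: 0.0625
```

```bash
python3 - <<'E'
from h import *
np.set_printoptions(precision=4,suppress=True)
o=robot.get_obs();print(o['tool_pos'],o['width'],o['wrist_force'],o['time'])
im,d,ci=snap('wrist','w10'); P=pts(ci,d)
cv2.imwrite(f'pics/w10b.png',cv2.resize(im,None,fx=1.42,fy=1.42)[:,:,::-1])
m=(im.max(2)<60)&(P[...,2]>.095)&(P[...,2]<.115)&(abs(P[...,0]-.505)<.09)&(abs(P[...,1]+.39)<.09)
n,l,s,c=cv2.connectedComponentsWithStats(m.astype(np.uint8)); k=1+np.argmax(s[1:,4]); q=P[l==k]
print(len(q),np.percentile(q[:,2],[5,50,95]),cv2.minAreaRect(q[:,:2].astype(np.float32)))
A=np.c_[q[:,:2],np.ones(len(q))]; print('top slope',np.linalg.lstsq(A,q[:,2],rcond=None)[0])
snap('scene','s10'); im,d,ci=load('s10'); cv2.imwrite('pics/s10b.png',cv2.resize(im,None,fx=1.42,fy=1.42)[:,:,::-1])
E
```

```text
[ 0.4055 -0.3901  0.2724] 0.0625486101863852 [ 0.1504  0.2614 -1.0153] 24.0
4321 [0.1013 0.1044 0.1058] ((0.503656804561615, -0.39013704657554626), (0.04136459156870842, 0.09901534020900726), 73.48932647705078)
top slope [0.006  0.0179 0.1082]
```

View pics/w10b.png

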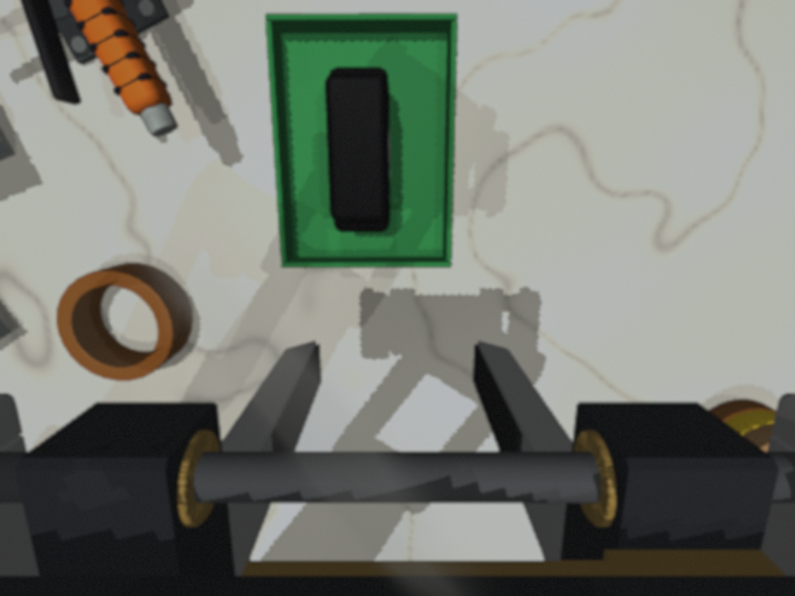

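View pics/s10b.png

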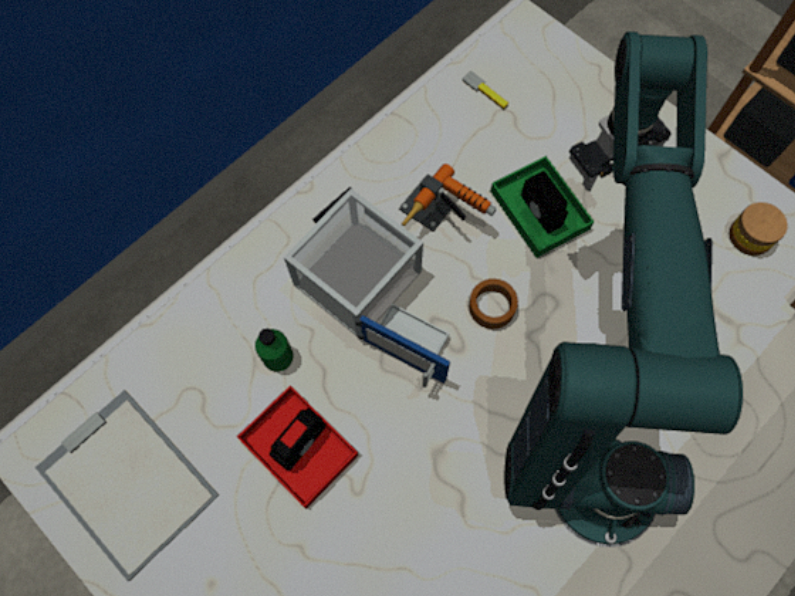

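```bash
python3 -c "
from bench import robot
print(robot.close_job())"
```

```text
the job is handed in; nothing more can be done
None
```

The job is done and handed in at about 24 s of the 69 s allowed. `close_job` reports no verdict, so the points below are my own checks.

- **Trigger:** With the door shut, I squeezed it until the fingers stopped 41 mm apart, which is the stated full squeeze. I held it there at least 1.3 s, then opened the gripper with the door still shut. It looks released in the later pictures, but I did not measure its angle.
- **Door:** I gripped the bar handle and swung the door open. The handle's movement gives about 82°, while the door's top edge in the picture gives about 79°. I did not resolve the difference, but both are well over the 1.2 rad (69°) needed. The cover was standing on the carrier when I looked.
- **Cover:** I gripped it at 42 mm, felt about 2.9 N of weight, and lowered it until the wrist force showed it touching the tray floor before releasing.
    - **Upright:** its top measures 104 mm high (105 expected) and is level to within about 0.02 rad.
    - **Position:** it is within about 4 mm of the tray's centre and lined up with the tray.
- **Other items:** The tape is at its starting spot in the before and after pictures. The rejected cover and the bottle look unmoved by eye only. The arm ended clear of everything, with wrist force about 1 N.

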